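# Set the glazed tile over the edge of the ware board

## Robot

A 6-joint arm with a two-finger parallel gripper is mounted at the origin on the work surface. World frame = base frame: x ahead of the robot, y to its left, z up, the work surface at z = 0. Lengths are in m, angles in rad, forces in N, time in s.
With the tool pointing down it reaches from about 0.35 to 0.8 m from the base axis. Payload 7.3 kg.
Tool frame: the origin (TCP) lies between the finger pads; the fingertips stand 25 mm ahead of it and the grasp point (between the pads) lies 6 mm ahead of it (r.tip_extent is the distance from the TCP to the fingertips, in m); z points along the fingers, y is the line along which they close (so a half turn about z gives the same grasp; the last joint's range is limited). The gripper opens to 85 mm and grips with 20 to 120 N. Pads are 22 mm wide; open, the fingers measure 114 mm over their backs; the gripper's body (76 mm by 85 mm) begins 54 mm behind the grasp point. The pads swing forward as they close: fully open they stand 13 mm farther back than shut.
Start: joints at [1.093, 0.342, 1.524, -0, 1.275, -0.146], TCP at [0.171, 0.496, 0.256] pointing down, gripper open.
Joint ranges: [-2.53, 2.53], [-0.77, 2.02], [0.04, 2.7], [-1, 4.14], [0.28, 2.66], [-3.11, 3.11]. Speed limits (rad/s): [2.57, 2.57, 3.14, 3.14, 3.14, 3.14].

## Interface

Orientations are given as a unit quaternion [x, y, z, w].
In Python, from workcell import r, command_gripper, optics gives the robot as it stands. The module is installed in compiled form; this text tells all that it offers. Calls block until the motion is done:
- r.reach(position, orientation): joint-space move of the TCP to a pose.
- r.move_straight(position, orientation=None, speed=0.15, max_force=None): straight line of the TCP; orientation=None keeps the orientation; speed is the mean speed in m/s. With max_force (N) it stops when the force on the tool has changed by that much, and returns True; else False.
- r.movej(angles): joint-space move.
- command_gripper(opening, force=None): finger opening in m; force is the grip in N (None keeps the last); returns when the fingers have stopped.
- r.hold(seconds).
- r.solve_ik(position, orientation): joint angles nearest the present ones, or None.
- r.read_state(): the state.
- optics.get_image(name): name is "scene" or "top" or "wrist"; returns (picture, depth): 400x640x3 uint8, red, green, blue; 400x640 float32, m along the optical axis (not along the pixel's ray), 0 where there is no reading.
- optics.camera_model(name): a dict with "K" (3x3 intrinsics, pixels), "k1" (the pictures are not rectified: a ray, as slopes to the right and down, at radius r is drawn at 1 + k1 r^2 times it, then the intrinsics apply), "R" (3x3) and "t" (3): a world point X has camera coordinates R X + t; the wrist camera has in their place "tool_from_camera" (4x4, takes a point from camera to tool coordinates, whose origin is the TCP and whose axes are the flange's). Camera axes: x right, y down, z forward; pixel columns grow to the right and rows downward; lengths in m; the calibration is good to about 2 mm. A picture is of the moment at which its call begins: read the wrist's pose just before it. camera_model takes no time and is no camera call.
A pose or a line that the arm cannot do raises r.PlanningError and nothing moves.
- r.finish_job(): hands the job in; it is judged then, once.
The state is a dict: "time_s": time; "joint_positions": joint angles; "dq": joint speeds; "tau": joint torques, N m; "eef_pos": TCP position; "eef_rot": TCP orientation; "contact_force": force on the tool from outside, world axes, zero at the start; "torque": the same for the moment, N m; "grip_width": finger opening in m; "grip_force": force on a finger pad.
Only numpy, scipy, OpenCV 4.12 (cv2) and the standard library are available. Lean on these libraries where they do the work, as an engineer would, in place of code of your own. Each camera call takes 0.05 s, during which the arm holds its last target. There are 200 camera calls.

## Task

The decorator needs the brown band of the flat glazed tile clear of the ware board so its rim can be wiped. Push or drag the tile along the board with the fingertips, without gripping or lifting it, until the brown band, and no more than the band, sticks out past the blue-painted edge, with the tile lying square to that edge. Leave the cup, the jar and the bowl where they stand, and finish with the hand clear.

Things in the scene. Friction and masses are not known exactly. Their poses are not given: they have to be found in the camera images.
- stand: Fixed plywood ware board on two battens: 400 mm along its own x, 340 mm along its own y, flat top 60 mm above its origin and above the bench. Origin: centre of its underside, at bench height; z up. Its working edge is the straight -y edge (170 mm from the origin), painted blue along its face and a 12 mm strip of the top. It does not move.
- edge (a point): Middle of the board's blue working edge, at the level of the board's top. Axes as the board's: x along the edge, -y straight outward over the edge.
- tile: Loose flat glazed ceramic tile lying on the board, 130 mm along its own x, 180 mm along its own y, 9 mm thick, about 0.3 to 0.6 kg; slides with 2 to 7 N. Origin: centre of its underside. Cream with a flower, and a dark brown band with light dots 40 mm wide across its whole -y end. It starts with the band toward the blue edge, wholly on the board, turned up to 12 degrees from square.
- band_line (a point): Middle of the line where brown band and cream meet, on the tile's underside: 50 mm from the tile's origin along its -y (the tile's -y end lies 40 mm farther, the opposite +y end 140 mm back). Poses of the tile may be missing while both fingers touch it. It is to lie over the blue edge.
- cup: Loose white handleless cup, 72 mm across the rim, 65 mm tall, standing on the board at one side of the tile. Origin: centre of its underside. Leave alone.
- jar: Loose amber glass jar with white cap, 60 mm across, 75 mm tall, standing on the board at the other side of the tile. Origin: centre of its underside. Leave alone.
- bowl: Loose dark brown bowl, 130 mm across, 55 mm tall, on the bench off the blue edge. Origin: centre of its underside. Leave alone.
Things that resemble listed ones, but are neither listed nor needed, are in the scene too. Of the things shaped like the tile, the ceramic one is meant.

How it is judged:
At the end, for the whole second after the job is handed in: The line between brown band and cream lies within 10 mm of the blue edge (band sticking out 30 to 50 mm), the tile square to the edge within 7 degrees, flat on the board and still; cup, jar and bowl upright within 25 mm of where they began (y of band_line in the frame of edge between -0.01 and 0.01 m and angle between the y axis of tile and the y axis of stand, either way round below 0.12 rad and z of band_line in the frame of edge between -0.003 and 0.003 m and x of band_line in the frame of edge between -0.13 and 0.13 m and angle between tile's own z axis and vertical below 0.05 rad and linear speed of tile below 0.01 m/s and not (distance of cup from where it was at the start of the episode above 0.025 m or angle between cup's own z axis and vertical above 0.35 rad) and not (distance of jar from where it was at the start of the episode above 0.025 m or angle between jar's own z axis and vertical above 0.35 rad) and not (distance of bowl from where it was at the start of the episode above 0.025 m or angle between bowl's own z axis and vertical above 0.35 rad)); the robot touches nothing.
It fails at once if the tile is lifted off the board, tipped or dropped (angle between tile's own z axis and vertical above 0.15 rad or z of tile in the frame of stand above 0.07 m or z of tile in the frame of stand below 0.05 m).
It fails at once if the cup is moved or knocked over (distance of cup from where it was at the start of the episode above 0.025 m or angle between cup's own z axis and vertical above 0.35 rad).
It fails at once if the jar is moved or knocked over (distance of jar from where it was at the start of the episode above 0.025 m or angle between jar's own z axis and vertical above 0.35 rad).
It fails at once if the bowl is moved or knocked over (distance of bowl from where it was at the start of the episode above 0.025 m or angle between bowl's own z axis and vertical above 0.35 rad).
It also fails if it takes over 48 s, if anything falls off the work surface, if the arm or the gripper's body presses on something with over 40 N, if the wrist force passes 120 N, or if a joint passes its speed limit or range.

## Working session

There is one attempt and no reset: what is moved stays moved. The work goes in short steps, each a Python script; the robot and the scene stay as the last script left them, time stands still between calls to the robot, and variables do not carry over. Pictures are saved under pics/ and viewed, at most 10 in all, crops included, and the job is handed in when it is done.

```bash
mkdir -p pics; cat > h.py <<'E'
import numpy as np, cv2
from workcell import r, command_gripper, optics
def snap(n,f):
    im,d=optics.get_image(n); cv2.imwrite(f'pics/{f}.png',im[:,:,::-1]); np.save(f'pics/{f}.npy',d); return im,d
def ray(m,uv):
    K=np.array(m["K"]); p=cv2.undistortPoints(np.array([[uv]],float),K,np.array([m["k1"],0,0,0],float))[0,0]
    # drawn = ray*(1+k1 r^2): same as opencv radial model
    return np.array([p[0],p[1],1.])
def world(n,uv,z):
    m=optics.camera_model(n); R=np.array(m["R"]);t=np.array(m["t"])
    d=R.T@ray(m,uv); c=-R.T@t
    return c+d*(z-c[2])/d[2]
def pix(n,X):
    m=optics.camera_model(n); R=np.array(m["R"]);t=np.array(m["t"])
    return cv2.projectPoints(np.array([X],float),cv2.Rodrigues(R)[0],t,np.array(m["K"]),np.array([m["k1"],0,0,0],float))[0].reshape(-1)
E
python3 - <<'E'
from h import *
snap("top","t0"); snap("scene","s0"); 
for n in("top","scene"):
    m=optics.camera_model(n); print(n,-np.array(m["R"]).T@np.array(m["t"]))
E
```

```text
top [ 0.48935031 -0.07448925  1.02296849]
scene [1.15563115 0.31140557 1.02722096]
```

View pics/t0.png

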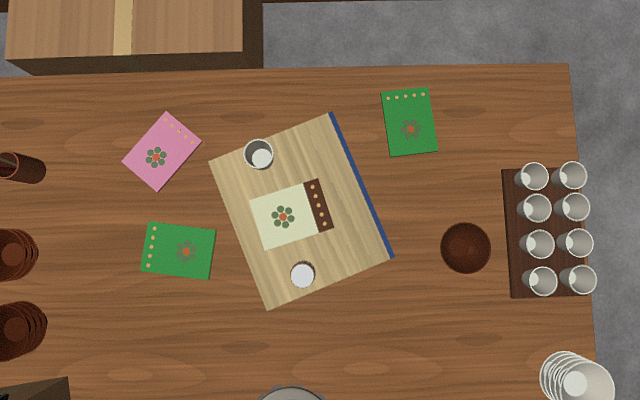

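View pics/s0.png

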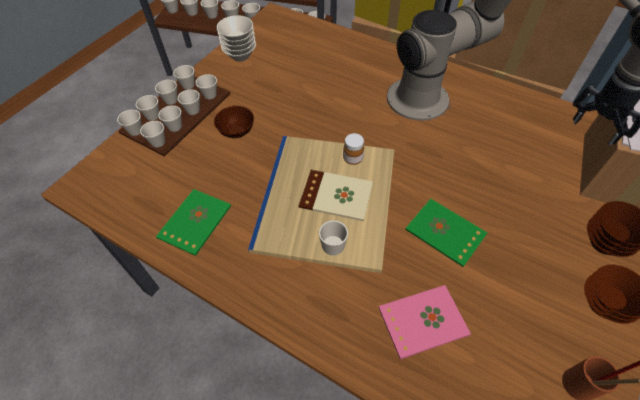

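The cream tile with the brown band on the board (top image about 290,214) is the one meant. The green cards (410,122 and 179,250) and the pink card (161,151) lie on the bench and have the wrong colours. Cup at (259,154), jar at (302,275), bowl at (466,248). I'll enlarge a crop to confirm.

```bash
python3 - <<'E'
import cv2
im=cv2.imread('pics/t0.png')[100:320,200:400]; cv2.imwrite('pics/c0.png',cv2.resize(im,None,fx=2.7,fy=2.7,interpolation=cv2.INTER_CUBIC))
E
```

```text
(no output)
```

View pics/c0.png

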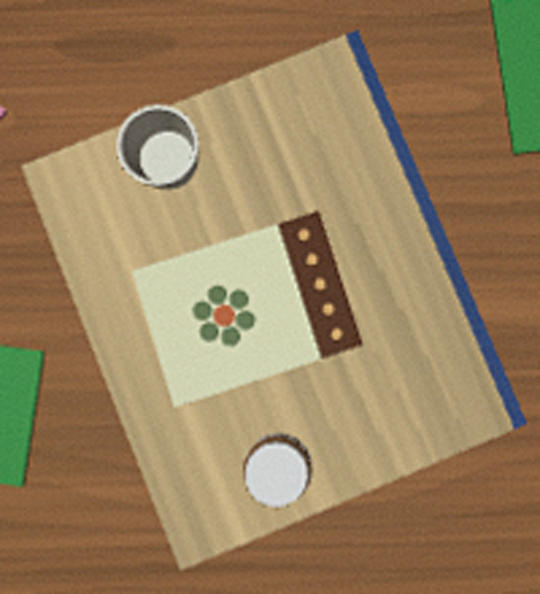

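Confirmed: cream with flower and a brown band with light dots. In the crop, tile corners are at (133,271), (318,211), (361,346), (175,407), and board corners at (22,166), (354,32), (523,425), (182,569).

```bash
cat >> h.py <<'E'
def frame_of_edge():
    c=[(22,166),(354,32),(523,425),(182,569)]
    return np.array([world("top",(200+x/2.7,100+y/2.7),.06) for x,y in c])
E
python3 - <<'E'
from h import *
f=lambda p,z:world("top",(200+p[0]/2.7,100+p[1]/2.7),z)
B=frame_of_edge(); T=np.array([f(p,.069) for p in [(133,271),(318,211),(361,346),(175,407)]])
print(B.round(3),T.round(3))
for P in(B,T): print([np.linalg.norm(P[i]-P[(i+1)%4]).round(4) for i in range(4)])
# fit board: rectangle corners known
c=B.mean(0); 
# out direction = stand -y
o=(B[1]-B[0]+B[2]-B[3])[:2]; e=(B[1]-B[2]+B[0]-B[3])[:2]
ang=np.arctan2(o[1],o[0]); ae=np.arctan2(e[1],e[0]); print("out",ang,"along",ae, "diff",ae-ang)
ot=(T[1]-T[0]+T[2]-T[3])[:2]; et=(T[1]-T[2]+T[0]-T[3])[:2]
print("tile",np.arctan2(ot[1],ot[0]),np.arctan2(et[1],et[0]),"c",T.mean(0),"boardc",c)
u=np.array([np.cos(ang),np.sin(ang)]);v=np.array([-u[1],u[0]])
edge=c[:2]+.17*u
for n,p,z in[("cup",(158,146),.125),("jar",(277,474),.135)]+[(f"T{i}",p,.069) for i,p in enumerate([(133,271),(318,211),(361,346),(175,407)])]:
    w=f(p,z)[:2]; print(n,w.round(3),((w-edge)@u).round(4),((w-edge)@v).round(4))
w=world("top",(466,247),.055);print("bowl",w.round(3),(w[:2]-edge)@u,(w[:2]-edge)@v)
s=r.read_state(); print(s["eef_pos"],s["eef_rot"],s["time_s"],r.tip_extent)
E
```

```text
[[ 0.681  0.189  0.06 ]
 [ 0.801 -0.125  0.06 ]
 [ 0.429 -0.268  0.06 ]
 [ 0.309  0.045  0.06 ]] [[ 0.579  0.085  0.069]
 [ 0.63  -0.086  0.069]
 [ 0.505 -0.121  0.069]
 [ 0.454  0.048  0.069]]
[np.float64(0.3362), np.float64(0.3988), np.float64(0.3349), np.float64(0.3982)]
[np.float64(0.1781), np.float64(0.1299), np.float64(0.177), np.float64(0.1296)]
out -1.204363026578735 along 0.36855290720985373 diff 1.5729159337885887
tile -1.2810541581668344 0.28306292489018553 c [ 0.54198804 -0.01855628  0.069     ] boardc [ 0.55518832 -0.03945913  0.06      ]
cup [0.682 0.053] -0.2106 0.1518
jar [ 0.399 -0.045] -0.221 -0.1476
T0 [0.579 0.085] -0.2776 0.0666
T1 [ 0.63  -0.086] -0.1001 0.053
T2 [ 0.505 -0.121] -0.1114 -0.0763
T3 [0.454 0.048] -0.2879 -0.0626
bowl [ 0.449 -0.451  0.055] 0.17613219244346306 -0.24645422127647695
[0.17085041 0.49610004 0.25569787] [ 1.65129739e-01  9.86271620e-01 -6.48771660e-04 -1.98396520e-04] 0.1 0.025
```

```bash
cat >> h.py <<'E'
from scipy.spatial.transform import Rotation as Ro
ANG=-1.2035; u=np.array([np.cos(ANG),np.sin(ANG)]); v=np.array([-u[1],u[0]])
edge=np.array([.5552,-.0395])+.17*u
x=np.array([-u[0],-u[1],0]); z=np.array([0,0,-1.]); Q=Ro.from_matrix(np.stack([x,np.cross(z,x),z],1)).as_quat()
def P(a,b,h): return np.array([*(edge+a*u+b*v),h])
def uv(p): d=np.array(p[:2])-edge; return (d@u).round(4),(d@v).round(4)
E
python3 - <<'E'
from h import *
V=-.005
r.reach(P(-.318,V,.16),Q); command_gripper(.085)
r.move_straight(P(-.318,V,.105),speed=.1)
print(r.move_straight(P(-.318,V,.07),speed=.02,max_force=4))
s=r.read_state(); print(s["eef_pos"],s["contact_force"],s["grip_width"],uv(s["eef_pos"]),s["time_s"])
zt=s["eef_pos"][2]+.003
r.move_straight(P(-.318,V,zt),speed=.02)
snap("scene","s1")
s=r.read_state(); print(s["eef_pos"],s["contact_force"],s["time_s"])
np.save("zt.npy",zt)
cv2.imwrite("pics/s1c.png",cv2.resize(cv2.imread("pics/s1.png")[110:280,240:420],None,fx=3,fy=3,interpolation=cv2.INTER_CUBIC))
E
```

```text
True
[0.49735536 0.09684532 0.07200529] [-0.82048935  0.63373207  4.15914426] 0.08512381290808212 (np.float64(-0.318), np.float64(-0.005)) 4.4083
[0.49733178 0.09682468 0.07494526] [0.10418887 0.6710945  0.39338975] 4.7917
```

View pics/s1c.png

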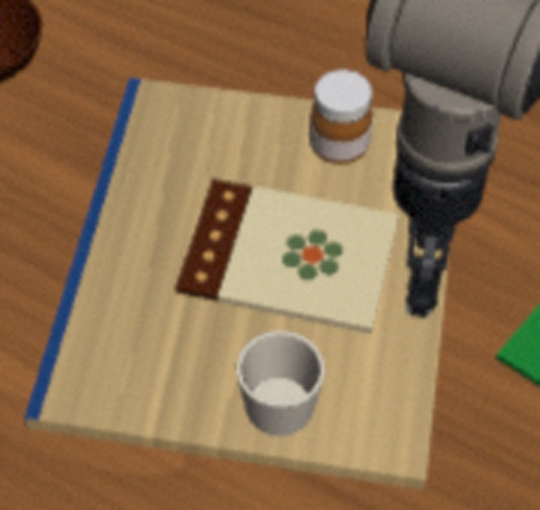

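The fingers are on the board behind the tile, clear of it and of the cup and jar. Now I'll push most of the way, back off and look.

```bash
python3 - <<'E'
from h import *
V=-.005; zt=float(np.load("zt.npy"))
print(r.move_straight(P(-.285,V,zt),speed=.03,max_force=2), uv(r.read_state()["eef_pos"]))
print(r.move_straight(P(-.173,V,zt),speed=.04,max_force=20))
s=r.read_state(); print(uv(s["eef_pos"]),s["contact_force"],s["time_s"])
r.move_straight(P(-.195,V,zt),speed=.05)
r.move_straight(P(-.195,V,.16),speed=.15)
r.reach(P(-.40,V,.25),Q)
snap("top","t1"); s=r.read_state(); print(uv(s["eef_pos"]),s["time_s"])
cv2.imwrite('pics/c1.png',cv2.resize(cv2.imread('pics/t1.png')[100:320,200:400],None,fx=2.7,fy=2.7,interpolation=cv2.INTER_CUBIC))
E
```

```text
True (np.float64(-0.2977), np.float64(-0.0054))
False
(np.float64(-0.1731), np.float64(-0.005)) [-0.51186618  1.77738088 -1.41131112] 8.7917
(np.float64(-0.3989), np.float64(-0.0051)) 11.05
```

View pics/c1.png

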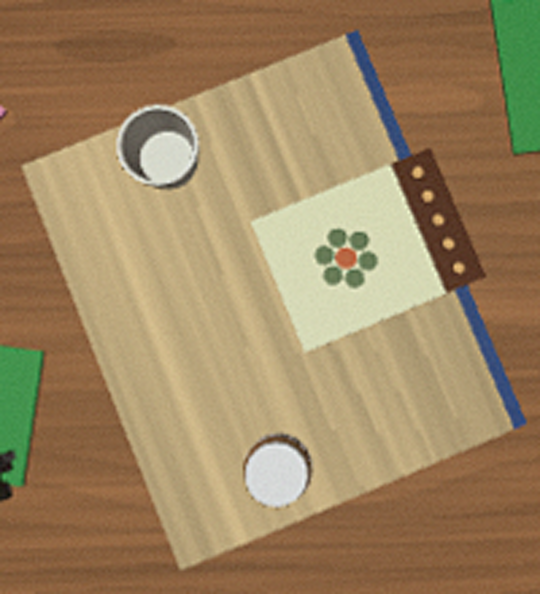

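The tile is now square, with the cream/brown line at crop (392,164)–(447,292), a little inside the blue edge. Cup and jar haven't moved.

```bash
python3 - <<'E'
from h import *
for p in[(251,220),(305,352),(430,150),(485,275),(392,164),(447,292)]:
    print(p,uv(world("top",(200+p[0]/2.7,100+p[1]/2.7),.069)))
for p in [(354,32),(523,425)]: print(uv(world("top",(200+p[0]/2.7,100+p[1]/2.7),.06)))
E
```

```text
(251, 220) (np.float64(-0.1602), np.float64(0.0689))
(305, 352) (np.float64(-0.1606), np.float64(-0.0618))
(430, 150) (np.float64(0.0178), np.float64(0.066))
(485, 275) (np.float64(0.0186), np.float64(-0.0603))
(392, 164) (np.float64(-0.0199), np.float64(0.0673))
(447, 292) (np.float64(-0.0198), np.float64(-0.0612))
(np.float64(-0.0022), np.float64(0.1993))
(np.float64(-0.0024), np.float64(-0.1995))
```

```bash
python3 - <<'E'
from h import *
V=-.002; zt=float(np.load("zt.npy"))
r.reach(P(-.20,V,.16),Q)
r.move_straight(P(-.20,V,zt),speed=.08)
print(r.move_straight(P(-.154,V,zt),speed=.03,max_force=20))
s=r.read_state(); print(uv(s["eef_pos"]),s["contact_force"],s["time_s"])
r.move_straight(P(-.19,V,zt),speed=.05)
r.move_straight(P(-.19,V,.16),speed=.15)
r.reach(P(-.40,V,.25),Q)
snap("top","t2"); s=r.read_state(); print(uv(s["eef_pos"]),s["time_s"])
cv2.imwrite('pics/c2.png',cv2.resize(cv2.imread('pics/t2.png')[100:320,200:400],None,fx=2.7,fy=2.7,interpolation=cv2.INTER_CUBIC))
E
```

```text
False
(np.float64(-0.154), np.float64(-0.002)) [-0.75818999  2.30460993  0.51901911] 14.825
(np.float64(-0.3989), np.float64(-0.0021)) 17.3667
```

View pics/c2.png

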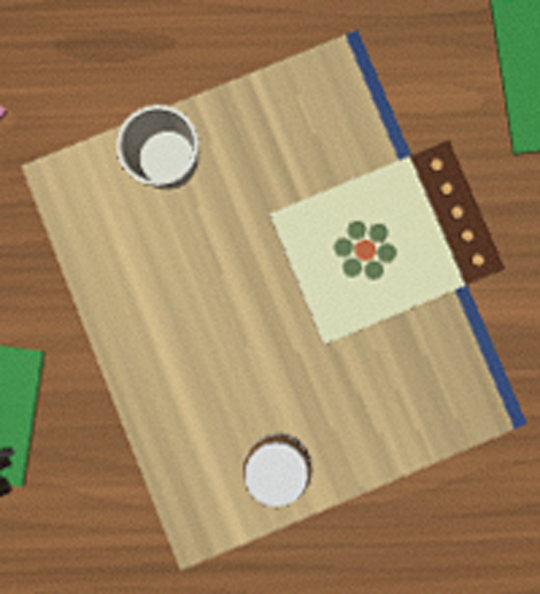

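The cream/brown line, crop (412,156)–(466,286), now lies over the blue edge. The tile is square, cup and jar are where they were, and the hand is clear.

```bash
python3 - <<'E'
from h import *
for p in[(412,156),(466,286),(271,213),(325,342)]: print(uv(world("top",(200+p[0]/2.7,100+p[1]/2.7),.069)))
print(r.finish_job())
E
```

```text
(np.float64(0.0002), np.float64(0.0672))
(np.float64(-0.0016), np.float64(-0.0629))
(np.float64(-0.1407), np.float64(0.0678))
(np.float64(-0.1404), np.float64(-0.0604))
the job is handed in; nothing more can be done
None
```

The job is handed in: by my last camera measurement the cream/brown line is within about 2 mm of the blue edge and the tile is square to it. The cup and jar look unmoved, the hand is clear, and the bowl was never approached.

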